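# Shingle a blue colour series in the viewing tray

## Robot

A 6-joint arm with a two-finger parallel gripper is mounted at the origin on the work surface. World frame = base frame: x ahead of the robot, y to its left, z up, the work surface at z = 0. Lengths are in m, angles in rad, forces in N, time in s.
With the tool pointing down it reaches from about 0.35 to 0.975 m from the base axis. Payload 4.9 kg.
Tool frame: the origin (TCP) lies on the front face of the gripper's body, between the roots of the fingers; the fingertips stand ctrl.tip_extent ahead of it and the grasp point (between the pads) lies 54 mm ahead of it (ctrl.tip_extent is the distance from the TCP to the fingertips, in m); z points along the fingers, y is the line along which they close (so a half turn about z gives the same grasp; the last joint's range is limited). The gripper opens to 85 mm and grips with 20 to 120 N. Pads are 22 mm wide; open, the fingers measure 114 mm over their backs; the gripper's body (76 mm by 85 mm) begins 54 mm behind the grasp point. The pads swing forward as they close: fully open they stand 13 mm farther back than shut.
Start: joints at [1.095, 0.053, 1.613, -0, 1.476, -0.119], TCP at [0.218, 0.586, 0.304] pointing down, gripper open.
Joint ranges: [-3.01, 3.01], [-1.01, 2.22], [0.06, 2.58], [-1.02, 4.17], [0.09, 2.62], [-3.14, 3.14]. Speed limits (rad/s): [2.57, 2.57, 3.14, 3.14, 3.14, 3.14].

## Interface

Orientations are given as a rotation vector (axis times angle).
In Python, from station import ctrl gives the robot as it stands.
- The arm moves only by the tool apply_moves, never from a script. Its argument "rows" is one flat list of numbers, 6 for each row, row after row: the shift along the tool's x, y, z normalised to -1 to 1, where 1 is 0.6 m, then the turn, a rotation vector about the tool's x, y, z normalised to -1 to 1, where 1 is 90 degrees. A call has 1 to 20 rows; each row is the pose to reach, as a shift and turn from the pose commanded when the call began, along the tool's axes at that moment; what a row does not reach only later rows make up. A row lasts 1/10 s, in which the tool goes at most 50 mm and 8.59 degrees, less where a joint would pass 70% of its speed; a pose out of reach is approached as far as the arm can. A call with a number of a shift or a turn outside -1 to 1 is refused whole. A call with a gripper value outside its range is refused whole. "grip" is the opening, from 0 (shut) to 1 (fully open), set as the call begins (left out, the last holds). The fingers move at their own pace and stop on an object; "grip_force" is the grip in N (left out, the last holds). Time passes only in rows, so rows that repeat a pose let the fingers close. It gives the time, the measured TCP pose, the force, the opening and the grip force at its end, in the units of the state.
- ctrl.get_obs(): the state, without advancing time (a new reading comes with each control period).
- ctrl.get_image(name): name is "scene" or "top" or "wrist"; returns (picture, depth): 400x640x3 uint8, blue, green, red; 400x640 float32, m along the optical axis (not along the pixel's ray), 0 where there is no reading.
- ctrl.camera_model(name): a dict with "mtx" (3x3 intrinsics, pixels), "k1" (the pictures are not rectified: a ray, as slopes to the right and down, at radius r is drawn at 1 + k1 r^2 times it, then the intrinsics apply), "R" (3x3) and "t" (3): a world point X has camera coordinates R X + t; the wrist camera has in their place "tool_from_camera" (4x4, takes a point from camera to tool coordinates, whose origin is the TCP and whose axes are the flange's). Camera axes: x right, y down, z forward; pixel columns grow to the right and rows downward; lengths in m; the calibration is good to about 2 mm. A picture is of the moment at which its call begins: read the wrist's pose just before it. camera_model takes no time and is no camera call.
- ctrl.finish_job(): hands the job in; it is judged then, once.
The state is a dict: "t": time; "q": joint angles; "dq": joint speeds; "effort": joint torques, N m; "tool_pos": TCP position; "tool_rot": TCP orientation; "contact_force": force on the tool from outside, world axes, zero at the start; "wrist_torque": the same for the moment, N m; "opening": finger opening in m; "grip_force": force on a finger pad.
Only numpy, scipy, OpenCV 4.12 (cv2) and the standard library are available. Lean on these libraries where they do the work, as an engineer would, in place of code of your own. Each camera call takes 0.05 s, during which the arm holds its last target. There are 200 camera calls.

## Task

Lay the three blue plaques in the grey viewing tray as an overlapping fan that carries on from the white standard: light blue first, then mid blue, then dark blue, one to each steel rib. Every plaque lies with its hanging slot at the top, its plain foot down on the tray floor and pushed home until it stops firmly against its own rib, square and centred in the tray, and leans back on the plaque before it. Feel for the stop and do not force or slam the plaques against the tray or one another, and leave the other things on the bench where they are.

Things in the scene. Friction and masses are not known exactly. Their poses are not given: they have to be found in the camera images.
- tray: grey sheet-metal viewing tray, fixed, 250 (x) x 160 (y) mm. Origin: bottom centre. Floor 12 mm above the bench, rims 9 mm above the floor, 154 mm clear between side rims. Four steel ribs cross the floor, 70 wide, 5 high, 4 mm thick; rear (-x) faces at x = -13, 22, 57, 92 mm. A rest at the -x end carries the white standard. The fan grows along +x, all plaques leaning back towards -x
- standard: white plaque, 100 x 60 x 8 mm, fixed on the tray's rest, slot up, leaning back 30 degrees, foot at the first rib. Origin: centre of its underside; x runs down its length to its foot, z out of its visible face. The light plaque's upper end comes to rest on this face
- ladder: the tray's four steel stop ribs, one fixed piece on the tray floor; same origin and axes as the tray
- rib1 (a point): corner of tray floor and rear face of the second rib (for the light plaque), mid-width; axes as the tray. The plaque laid here stands at about 24 degrees to the floor, upper end on the face of the one before; its foot edge is on the floor, about 2 mm short of this point, as the slanted foot end meets the rib's upper edge
- rib2 (a point): corner of tray floor and rear face of the third rib (for the mid plaque), mid-width; axes as the tray. The plaque laid here stands at about 21 degrees to the floor, upper end on the face of the one before; its foot edge is on the floor, about 2 mm short of this point, as the slanted foot end meets the rib's upper edge
- rib3 (a point): corner of tray floor and rear face of the fourth rib (for the dark plaque), mid-width; axes as the tray. The plaque laid here stands at about 18 degrees to the floor, upper end on the face of the one before; its foot edge is on the floor, about 2 mm short of this point, as the slanted foot end meets the rib's upper edge
- light: light blue moulded plastic plaque, flat rigid plate 100 x 60 x 8 mm, about 46 g, with a through hanging slot (8 x 22 mm) near one end. Origin: centre of its underside as it lies now; x runs along its length from the slot end (-50 mm) to the plain foot end (+50 mm), y across its width, z up
- mid: mid blue moulded plastic plaque, flat rigid plate 100 x 60 x 8 mm, about 46 g, with a through hanging slot (8 x 22 mm) near one end. Origin: centre of its underside as it lies now; x runs along its length from the slot end (-50 mm) to the plain foot end (+50 mm), y across its width, z up
- dark: dark navy blue moulded plastic plaque, flat rigid plate 100 x 60 x 8 mm, about 46 g, with a through hanging slot (8 x 22 mm) near one end. Origin: centre of its underside as it lies now; x runs along its length from the slot end (-50 mm) to the plain foot end (+50 mm), y across its width, z up
- light_foot (a point): middle of the lower edge of the light plaque's plain foot end (its origin plus 50 mm along its x)
- mid_foot (a point): middle of the lower edge of the mid plaque's plain foot end (its origin plus 50 mm along its x)
- dark_foot (a point): middle of the lower edge of the dark plaque's plain foot end (its origin plus 50 mm along its x)
- cooling_plate: bare aluminium plate fixed on the bench, 200 (x) x 380 (y) x 10 mm, on which the three blue plaques lie flat side by side about 120 mm apart (at least 30 mm free on each side of their middles). Origin: bottom centre
- scraper: scraper with wooden handle and brass blade, 160 mm long, loose on the far strip of the cooling plate; bystander. Origin: underside, near its middle; lies along its y
- orange_plaque: orange plaque of another series, 100 x 60 x 8 mm, flat on the bench; bystander. Origin: centre of its underside
- pellet_jar: clear jar with blue cap, 72 mm across, 105 mm high; bystander. Origin: bottom centre
- caliper: steel slide caliper with black body, 220 mm long, flat on the bench; bystander. Origin: underside of the middle
- loupe: black stand loupe, 64 mm across, 45 mm high; bystander. Origin: bottom centre
Mind the look-alikes: they are no part of the job. Leave any turquoise look-alike of the dark alone. There is more than one size of the light; the job needs the larger.

How it is judged:
By the outcome, as a careful person would: the job done as asked, in the order asked, and still so for the second after the job is handed in, with the robot touching nothing.
It also fails if it takes over 72 s, if anything falls off the work surface, if the arm or the gripper's body presses on something with over 40 N, if the wrist force passes 120 N, or if a joint passes its speed limit or range.

## Working session

There is one attempt and no reset: what is moved stays moved. The work goes in short steps, Python scripts to look and compute and a tool call to move; the robot and the scene stay as the last step left them, time stands still between calls to the robot, and variables do not carry over. Pictures are saved under pics/ and viewed, at most 10 in all, crops included, and the job is handed in when it is done.

Besides the shell and the picture viewer there is one more tool, called after "Call:" as name(argument=value, ...) on one line, values as JSON. apply_moves: Moves the arm, as the interface text tells. Its arguments: {"type":"object","properties":{"rows":{"type":"array","items":{"type":"number"}},"grip":{"type":"number"},"grip_force":{"type":"number"}},"required":["rows"]}

```bash
mkdir -p pics; ls
python3 - <<'E'
from station import ctrl
import cv2,numpy as np
o=ctrl.get_obs();print(o,ctrl.tip_extent)
for n in("scene","top"):
    im,d=ctrl.get_image(n);cv2.imwrite(f"pics/{n}0.png",im);np.save(f"pics/{n}0.npy",d);m=ctrl.camera_model(n);print(n,m)
print(ctrl.camera_model("wrist"))
E
```

```text
pics
{'t': 0.0, 'q': array([ 1.09498558e+00,  5.33496352e-02,  1.61432471e+00, -1.77372318e-05,
        1.47601870e+00, -1.18994655e-01]), 'dq': array([ 0.00092357,  0.00123248,  0.00055299, -0.00103603, -0.00123696,
        0.00051971]), 'effort': array([-5.16854889e-04, -3.93680978e+01, -3.70179927e+01, -1.77190377e-04,
        7.23450183e-03, -4.38232448e-06]), 'tool_pos': array([0.21808158, 0.58519452, 0.30264901]), 'tool_rot': array([-0.55740768, -3.09113737,  0.00316199]), 'contact_force': array([-0.37760571, -0.00635229, -1.36613363]), 'wrist_torque': array([ 0.0106649 , -0.04164873, -0.03852301]), 'grip_force': 0.0, 'opening': 0.0853776913331367} 0.0726
scene {'mtx': array([[385.09786257,   0.        , 323.40075948],
       [  0.        , 385.09786257, 198.43024478],
       [  0.        ,   0.        ,   1.        ]]), 'k1': -0.046968822391137796, 'R': array([[ 0.41434294,  0.91006375, -0.01019316],
       [ 0.65213949, -0.30468771, -0.6941754 ],
       [-0.6348496 ,  0.28097932, -0.71973371]]), 't': array([-0.25048455, -0.26103382,  1.4644106 ])}
top {'mtx': array([[380.7412
[... 221 characters left out ...]
      [-0.98256264,  0.00590838, -0.18583797],
       [ 0.18576934, -0.01058602, -0.98253636]]), 't': array([0.01945285, 0.50507528, 0.89741129])}
{'mtx': array([[324.15304798,   0.        , 319.5063815 ],
       [  0.        , 324.15304798, 199.19339764],
       [  0.        ,   0.        ,   1.        ]]), 'k1': -0.021342960734355116, 'tool_from_camera': array([[ 5.25686889e-04, -9.54536470e-01, -2.98093695e-01,
         7.70325045e-02],
       [ 9.99999827e-01,  4.22968429e-04,  4.09092876e-04,
        -3.73393790e-04],
       [-2.64409848e-04, -2.98093859e-01,  9.54536527e-01,
        -6.92178982e-02],
       [ 0.00000000e+00,  0.00000000e+00,  0.00000000e+00,
         1.00000000e+00]])}
```

View pics/top0.png

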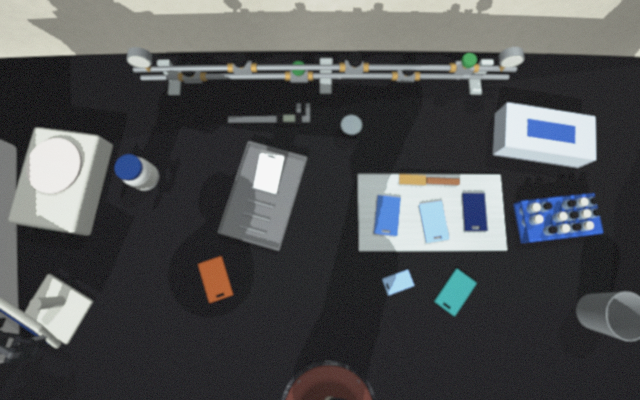

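View pics/scene0.png

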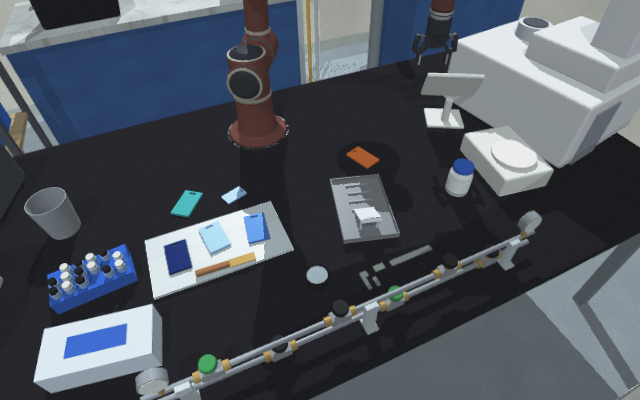

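Candidates for the light plaque are the large one on the plate at (433,221) and the small one at (398,282), which is out. For the dark plaque they are the navy one at (474,212) and the turquoise one at (455,292), which is out. The mid plaque is at (387,215); the blue rack at (558,217) is unrelated. The tray is at (262,195), with its fan growing towards the robot. Next is a close crop and measurements.

```bash
cat > h.py <<'E'
import cv2,numpy as np
from station import ctrl
from scipy.spatial.transform import Rotation as Ro
def und(m,uv):
    # iterative inversion of the one-coefficient model
    p=np.atleast_2d(np.asarray(uv,float)); K=m["mtx"]
    return cv2.undistortPoints(p[:,None],K,np.array([m["k1"],0,0,0,0]))[:,0]
def ext(m,obs=None):
    if "R" in m: return m["R"].T,-m["R"].T@m["t"]
    T=m["tool_from_camera"];R=Ro.from_rotvec(obs["tool_rot"]).as_matrix()
    return R@T[:3,:3],R@T[:3,3]+obs["tool_pos"]
def cast(m,uv,z,obs=None):
    r=und(m,uv);A,c=ext(m,obs)
    d=np.c_[r,np.ones(len(r))]@A.T
    return c+d*((z-c[2])/d[:,2])[:,None]
def pts(m,d,obs=None,mask=None):
    v,u=np.nonzero((d>0)&(mask>0)); r=und(m,np.c_[u,v]);A,c=ext(m,obs)
    return (np.c_[r,np.ones(len(r))]*d[v,u][:,None])@A.T+c
E
python3 - <<'E'
from h import *
im=cv2.imread("pics/top0.png");d=np.load("pics/top0.npy");m=ctrl.camera_model("top")
hsv=cv2.cvtColor(im,cv2.COLOR_BGR2HSV)
for n,(u,v) in dict(mid=(387,222),light=(433,215),dark=(474,215),small=(393,284)).items():
    c=hsv[v,u].astype(int);
    df=np.abs(im.astype(int)-im[v,u].astype(int)).max(2)
    mk=(df<45).astype(np.uint8);box=np.zeros_like(mk);box[v-45:v+40,u-24:u+24]=1;mk&=box
    _,L=cv2.connectedComponents(mk);mk=(L==L[v,u]).astype(np.uint8)
    cn=max(cv2.findContours(mk,0,2)[0],key=cv2.contourArea)
    p=cast(m,cn[:,0].astype(float),0.018)
    (cx,cy),s,a=cv2.minAreaRect((p[:,:2]*1000).astype(np.float32))
    P=pts(m,d,mask=mk)
    print(n,c,round(cx),round(cy),s,a,"z",np.median(P[:,2]))
print(cast(m,[(250,142),(307,157),(278,249),(219,234),(254,152),(284,158),(252,190),(281,195)],0.02).round(3))
a=cv2.resize(im[165:300,360:500],None,fx=4,fy=4,interpolation=2)
b=cv2.resize(im[135:255,210:315],None,fx=2,fy=2,interpolation=2)
out=np.zeros((540,780,3),np.uint8);out[:,:560]=a;out[:240,565:775]=b
cv2.imwrite("pics/crop1.png",out)
E
```

```text
mid [108 155 221] 471 -154 (54.568538665771484, 101.3360824584961) 81.38821411132812 z 0.018670258101973758
light [100  69 239] 457 -271 (115.24884033203125, 70.09356689453125) 8.23963451385498 z 0.018152159818697167
dark [114 178 113] 478 -379 (56.09686279296875, 93.97836303710938) 89.72016143798828 z 0.018808732453173715
small [102  76 231] 304 -174 (40.66074752807617, 65.87358856201172) 19.541749954223633 z 0.006550634641763697
[[0.667 0.201 0.02 ]
 [0.625 0.051 0.02 ]
 [0.387 0.124 0.02 ]
 [0.425 0.273 0.02 ]
 [0.64  0.19  0.02 ]
 [0.623 0.111 0.02 ]
 [0.538 0.192 0.02 ]
 [0.524 0.118 0.02 ]]
```

View pics/crop1.png

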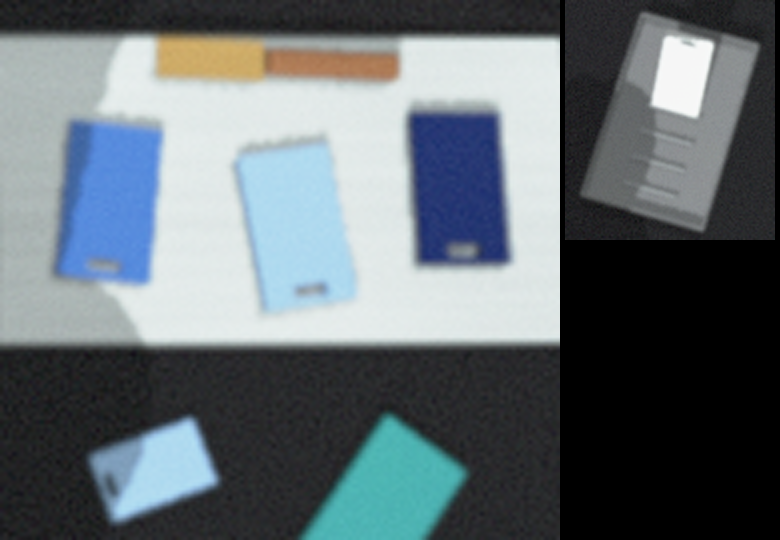

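The top picture shows all three slots at the end nearest the robot (lower end: mid (385,231), light (438,237), dark (475,227)). The standard's slot is at the far end, so each plaque needs about a 163° yaw. I'll move over the tray for a closer look.

Call:
apply_moves(rows=[-0.05,-0.034,0,0,0,0,-0.72,-0.49,0,0,0,0,-0.72,-0.49,0,0,0,0,-0.72,-0.49,0,0,0,0,-0.72,-0.49,0,0,0,0,-0.72,-0.49,0,0,0,0,-0.72,-0.49,0,0,0,0,-0.72,-0.49,0,0,0,0,-0.72,-0.49,0,0,0,0,-0.72,-0.49,0,0,0,0,-0.72,-0.49,0,0,0,0,-0.72,-0.49,0,0,0,0,-0.72,-0.49,0,0,0,0,-0.72,-0.49,0,0,0,0])

```text
t: 1.5
tool_pos: [0.5198, 0.1599, 0.3035]
tool_rot: [-0.556, -3.091, -0.0]
contact_force: [-0.4, 0.4, 0.5]
opening: 0.0854
grip_force: 0.0
```

Run:
```python
from h import *
import pickle
o=ctrl.get_obs();im,d=ctrl.get_image("wrist");o2=ctrl.get_obs()
print(o["t"],o["q"],o["tool_pos"],o["tool_rot"],abs(o2["tool_pos"]-o["tool_pos"]).max())
cv2.imwrite("pics/w1.png",im);pickle.dump((o,im,d),open("w1.pkl","wb"))
```

```text
1.5 [ 1.61524334e-01 -1.41147842e-01  1.80136497e+00  3.48095843e-04
  1.48227501e+00 -1.05341704e+00] [0.51978786 0.15994751 0.30347688] [-5.55908205e-01 -3.09103815e+00 -4.30761938e-05] 0.00026381591392046766
```

View pics/w1.png

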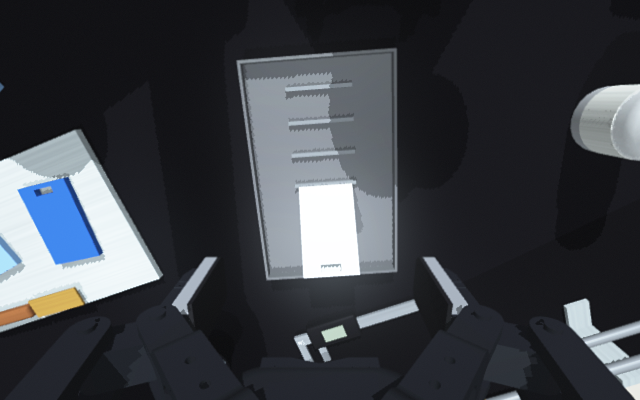

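The wrist picture shows the tray clearly. The rim corners are near (238,61), (396,49), (398,271) and (267,279), the ribs are at rows 87, 122, 153 and 185, and the white standard is at (328,230). I'll fit the tray pose.

```bash
cat > tray.py <<'E'
from h import *
import pickle
o,im,d=pickle.load(open("w1.pkl","rb"));m=ctrl.camera_model("wrist")
g=cv2.GaussianBlur(cv2.cvtColor(im,cv2.COLOR_BGR2GRAY),(0,0),1).astype(float)
def edge(p,q,out,rng=8):   # strongest dark->bright transition going inward, subpixel-ish
    p,q,out=map(np.array,(p,q,out));r=[]
    for s in np.linspace(.08,.92,60):
        c=p+s*(q-p);k=np.arange(-rng,rng+.1,.25);xy=(c+k[:,None]*out).astype(np.float32)
        v=cv2.remap(g.astype(np.float32),xy[:,0],xy[:,1],1)[:,0] if False else cv2.remap(g.astype(np.float32),xy[None,:,0],xy[None,:,1],1)[0]
        gr=-np.gradient(v);i=gr.argmax()
        # outermost strong edge
        if gr[i]>1: 
            j=np.nonzero(gr>.5*gr[i])[0];i=j[gr[j]>0][-1] if False else i
            r.append(xy[i])
    return np.array(r)
def line(P): 
    vx,vy,x,y=cv2.fitLine(P[:,:2].astype(np.float32)*1000,cv2.DIST_HUBER,0,.5,.01)[:,0];return np.array([vx,vy]),np.array([x,y])
def X(a,b):
    t=np.linalg.solve(np.c_[a[0],-b[0]],b[1]-a[1]);return a[1]+t[0]*a[0]
C=[(238,61),(396,49),(398,271),(267,279)]
zr=.021
Ls=[line(cast(m,edge(C[i],C[(i+1)%4],n),zr,o)) for i,n in [(0,(0,-1)),(1,(1,0)),(3,(-1,0))]]
ang=[np.degrees(np.arctan2(*l[0][::-1]))%180 for l in Ls];print("angles foot,right,left",ang)
a=X(Ls[0],Ls[1]);b=X(Ls[0],Ls[2]);print("corners",a,b,np.linalg.norm(a-b))
for P in (Ls[1],Ls[2]): pass
for nm,(p,q) in dict(r4=((287,88),(351,83)),r3=((290,123),(353,119)),r2=((293,155),(354,151)),r1=((297,186),(354,182))).items():
    # bright ridge = rib top
    pk=[]
    for s in np.linspace(.1,.9,40):
        c=np.array(p)+s*(np.array(q)-p);k=np.arange(-6,6.1,.25)
        xy=(c+k[:,None]*np.array([0,1])).astype(np.float32)
        v=cv2.remap(g.astype(np.float32),xy[None,:,0],xy[None,:,1],1)[0];w=np.clip(v-np.percentile(v,60),0,None)
        pk.append([c[0],c[1]+(w*k).sum()/w.sum()])
    P=cast(m,np.array(pk),.017,o);l=line(P);print(nm,l[1],np.degrees(np.arctan2(*l[0][::-1]))%180)
th=np.radians(ang[1:]).mean();print("yaw",np.degrees(th))
t=np.array([np.cos(th),np.sin(th)]);nrm=np.array([-t[1],t[0]])
print("lat right,left",Ls[1][1]@nrm,Ls[2][1]@nrm,"foot along",(a+b)/2@t)
# depth of floor/rim
mk=np.zeros(g.shape,np.uint8);mk[95:115,300:345]=1;print("floor z",np.median(pts(m,d,o,mk)[:,2]))
# standard
mk=((im.min(2)>225)).astype(np.uint8);mk[:187]=0;mk[272:]=0;mk[:,:290]=0;mk[:,370:]=0
P=pts(m,d,o,mk)[:,:2]*1000;print("standard lateral mid",(np.percentile(P@nrm,1)+np.percentile(P@nrm,99))/2, np.ptp(np.percentile(P@nrm,[1,99])))
E
python3 tray.py
```

```text
angles foot,right,left [np.float32(73.77502), np.float32(164.08192), np.float32(163.75368)]
corners [428.06335 274.667  ] [383.2513  120.67364] 160.38101
r4 [436.39618 191.47568] 73.11579
r3 [469.7791  180.91576] 72.72844
r2 [502.71796 169.78197] 72.677635
r1 [541.4161  159.73468] 73.79738
yaw 163.91779
lat right,left -382.8261 -221.74162 foot along -335.02414
floor z 0.011223211533412436
standard lateral mid -302.2049520105719 59.18446267686568
```

The tray origin is about (0.526, 0.163) with its x axis at 163.9°, and the ribs, rims and standard agree. I'll move over the plaques with tool x along plaque x.

Call:
apply_moves(rows=[-0.015,-0.1,0.01,0,0,0.1,-0.11,-0.723,0.05,0,0,1,-0.11,-0.723,0.05,0,0,1,-0.11,-0.723,0.05,0,0,1,-0.11,-0.723,0.05,0,0,1,-0.11,-0.723,0.05,0,0,1,-0.11,-0.723,0.05,0,0,1,-0.11,-0.723,0.05,0,0,1,-0.11,-0.723,0.05,0,0,1,-0.11,-0.723,0.05,0,0,1,-0.11,-0.723,0.05,0,0,1,-0.11,-0.723,0.05,0,0,1])

```text
t: 2.75
tool_pos: [0.431, -0.2695, 0.2738]
tool_rot: [-2.579, -1.794, -0.0]
contact_force: [0.3, 0.6, 0.6]
opening: 0.0854
grip_force: 0.0
```

Call:
apply_moves(rows=[0,0,0,0,0,0.77,0,0,0,0,0,0.77,0,0,0,0,0,0.77,0,0,0,0,0,0.77,0,0,0,0,0,0.77,0,0,0,0,0,0.77,0,0,0,0,0,0.77,0,0,0,0,0,0.77,0,0,0,0,0,0.77,0,0,0,0,0,0.77,0,0,0,0,0,0.77])

```text
t: 3.85
tool_pos: [0.4309, -0.2698, 0.2739]
tool_rot: [3.142, 0.013, 0.0]
contact_force: [-0.1, -0.3, -0.3]
opening: 0.0857
grip_force: 0.0
```

```bash
cat > plq.py <<'E'
from h import *
import pickle
m=ctrl.camera_model("wrist")
if __name__=="__main__":
    o=ctrl.get_obs();im,d=ctrl.get_image("wrist");cv2.imwrite("pics/w2.png",im);pickle.dump((o,im,d),open("w2.pkl","wb"))
    print(o["t"],o["q"],o["tool_pos"],o["tool_rot"])
    R=Ro.from_rotvec(o["tool_rot"]).as_matrix();print("toolx",np.degrees(np.arctan2(R[1,0],R[0,0])))
    h=cv2.cvtColor(im,cv2.COLOR_BGR2HSV);mk=((h[...,0]>93)&(h[...,0]<125)&(h[...,1]>50)&(h[...,2]>50)).astype(np.uint8)
    mk=cv2.morphologyEx(mk,cv2.MORPH_CLOSE,np.ones((9,9)))
    for c in cv2.findContours(mk,0,2)[0]:
        if cv2.contourArea(c)<1500: continue
        p=cast(m,c[:,0].astype(float),.018,o);(x,y),s,a=cv2.minAreaRect((p[:,:2]*1000).astype(np.float32))
        u,v=c[:,0].mean(0).astype(int);print((u,v),im[v,u],"ctr",round(x,1),round(y,1),np.round(s,1),round(a,1))
E
python3 plq.py
```

```text
3.85 [-7.05908423e-01 -2.11158009e-01  1.91216308e+00  1.29395001e-05
  1.44050109e+00  8.56914951e-01] [ 0.4309003  -0.26981241  0.27394919] [3.14152105e+00 1.25210267e-02 1.16184003e-04]
toolx 0.4567203798889924
(np.int64(295), np.int64(254)) [46 39 35] ctr 355.9 -257.3 [ 91.3 222.5] 15.4
(np.int64(579), np.int64(171)) [198 149 111] ctr 449.6 -549.1 [117.1 123. ] 5.9
(np.int64(318), np.int64(150)) [250 228 177] ctr 453.8 -273.6 [100.3  60.5] 8.0
(np.int64(212), np.int64(134)) [235 136  73] ctr 470.8 -155.5 [ 62.1 101.2] 82.5
(np.int64(436), np.int64(125)) [122  56  41] ctr 478.3 -380.7 [ 61.8 100.6] 89.4
```

View pics/w2.png

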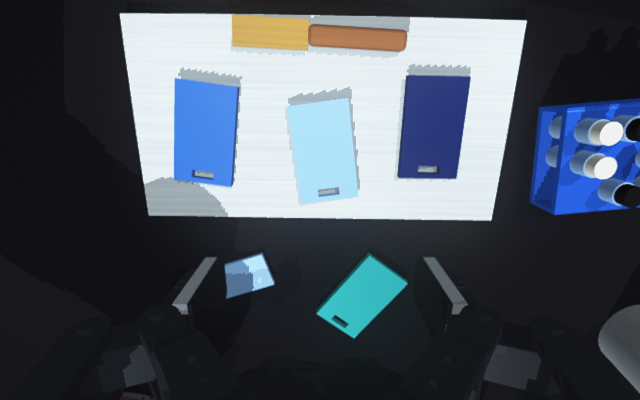

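Light is the large plaque at (320,150), mid at (207,133) and dark at (435,127), all with slots towards the robot. The small light one (250,275) and the turquoise one (362,297) stay put. Approaching light now.

Call:
apply_moves(rows=[0.038,0.0067,0.05,0,0,-0.084,0.038,0.0067,0.12,0,0,-0.084,0.038,0.0067,0.2,0,0,-0.084,0.038,0.0067,0.26,0,0,-0.084,0.038,0.0067,0.282,0,0,-0.084,0.038,0.0067,0.282,0,0,-0.084,0.038,0.0067,0.282,0,0,-0.084], grip=0.8)

```text
t: 4.6
tool_pos: [0.4545, -0.275, 0.1065]
tool_rot: [3.132, 0.215, 0.003]
contact_force: [0.2, 0.3, 0.7]
opening: 0.0684
grip_force: 0.0
```

Call:
apply_moves(rows=[0,0,0.01,0,0,0,0,0,0.02,0,0,0,0,0,0.025,0,0,0,0,0,0.028,0,0,0,0,0,0.028,0,0,0])

```text
t: 5.1
tool_pos: [0.4534, -0.2741, 0.0876]
tool_rot: [-3.134, -0.214, 0.001]
contact_force: [-0.6, -0.1, -0.4]
opening: 0.0682
grip_force: 0.0
```

Call:
apply_moves(rows=[0,0,0.003,0,0,0,0,0,0.006,0,0,0,0,0,0.008,0,0,0,0,0,0.008,0,0,0])

```text
t: 5.5
tool_pos: [0.4534, -0.2741, 0.0828]
tool_rot: [-3.134, -0.214, 0.001]
contact_force: [0.0, -0.0, 0.3]
opening: 0.068
grip_force: 0.0
```

Call:
apply_moves(rows=[0,0,0.002,0,0,0,0,0,0.004,0,0,0,0,0,0.004,0,0,0])

```text
t: 5.8
tool_pos: [0.4534, -0.2741, 0.0805]
tool_rot: [-3.134, -0.214, 0.0]
contact_force: [-0.9, 0.2, 0.0]
opening: 0.0686
grip_force: 0.0
```

Call:
apply_moves(rows=[0,0,0.002,0,0,0,0,0,0.004,0,0,0,0,0,0.004,0,0,0])

```text
t: 6.1
tool_pos: [0.4534, -0.2741, 0.0781]
tool_rot: [-3.134, -0.214, 0.001]
contact_force: [0.7, 0.1, 0.4]
opening: 0.0684
grip_force: 0.0
```

Call:
apply_moves(rows=[0,0,0,0,0,0,0,0,0,0,0,0,0,0,0,0,0,0,0,0,0,0,0,0], grip=0.6, grip_force=35)

```text
t: 6.5
tool_pos: [0.4537, -0.2744, 0.0786]
tool_rot: [3.134, 0.214, 0.001]
contact_force: [0.3, -0.3, 0.7]
opening: 0.0585
grip_force: 38.2
```

```bash
cat > goal.py <<'E'
from h import *
O=np.array([.5259,.1629,.012]);YAW=163.9;OFF=np.array([.0004,0,.0684]) # plaque underside centre in tool frame
def rt(yaw,phi): # tool axes: x along plaque, z = -normal
    T=Ro.from_euler('z',yaw,degrees=True).as_matrix();f=np.radians(phi)
    x=np.array([np.cos(f),0,-np.sin(f)]);z=-np.array([np.sin(f),0,np.cos(f)])
    return T@np.c_[x,np.cross(z,x),z],T
def plq(fx,h,phi,off=OFF):
    R,T=rt(YAW,phi);foot=O+T@np.array([fx,0,h])
    return foot-R@(off+[.05,0,0]),R
def foot(o,off=OFF):
    R=Ro.from_rotvec(o["tool_rot"]).as_matrix();T=rt(YAW,0)[1]
    p=T.T@(o["tool_pos"]+R@(off+[.05,0,0])-O);x=T.T@R[:,0];y=T.T@R[:,1]
    return (p*1000).round(2),"phi",np.degrees(np.arcsin(-x[2])).round(2),"yawerr",np.degrees(np.arctan2(x[1],x[0])).round(2),"roll",np.degrees(np.arcsin(y[2])).round(2)
def delta(seq,o=None):
    o=o or ctrl.get_obs();p0=o["tool_pos"];R0=Ro.from_rotvec(o["tool_rot"]).as_matrix()
    for p,R in seq: print(np.r_[R0.T@(p-p0)/.6,Ro.from_matrix(R0.T@R).as_rotvec()/(np.pi/2)].round(4).tolist())
E
python3 - <<'E'
from goal import *
o=ctrl.get_obs();o1=dict(o)
A=(np.array([.48,-.06,.25]),rt(85,0)[0]);delta([A])
o1["tool_pos"]=A[0];o1["tool_rot"]=Ro.from_matrix(A[1]).as_rotvec()
B=plq(.012,.06,27);print(B[0]);delta([B],o1)
E
```

```text
[0.0921, -0.3479, -0.2858, 0.0005, -0.0, -0.8576]
[0.52768107 0.16238592 0.15582597]
[0.3762, 0.0469, 0.157, -0.2063, -0.2507, -0.8593]
```

Call:
apply_moves(rows=[0,0,-0.03,0,0,0,0,0,-0.1,0,0,0,0,0,-0.18,0,0,0,0.092,-0.348,-0.286,0,0,-0.858,0.092,-0.348,-0.286,0,0,-0.858,0.092,-0.348,-0.286,0,0,-0.858,0.092,-0.348,-0.286,0,0,-0.858,0.092,-0.348,-0.286,0,0,-0.858,0.092,-0.348,-0.286,0,0,-0.858,0.092,-0.348,-0.286,0,0,-0.858,0.092,-0.348,-0.286,0,0,-0.858,0.092,-0.348,-0.286,0,0,-0.858,0.092,-0.348,-0.286,0,0,-0.858])

```text
t: 7.8
tool_pos: [0.4795, -0.0597, 0.2494]
tool_rot: [-2.315, -2.122, 0.001]
contact_force: [-0.3, -0.3, -0.4]
opening: 0.0589
grip_force: 38.0
```

Run:
```python
from goal import *
o=ctrl.get_obs();print(o["q"],o["opening"],o["grip_force"],o["tool_pos"])
delta([plq(.012,.06,27)])
```

```text
[-2.77972957e-01 -2.56982467e-01  1.99194570e+00 -7.73496704e-06
  1.40754190e+00 -1.91206298e-01] 0.058940810092465 37.98132240772247 [ 0.47952675 -0.05967788  0.24940812]
[0.3756, 0.048, 0.156, -0.2066, -0.2512, -0.8589]
```

Call:
apply_moves(rows=[0.375,0.048,0,-0.207,-0.251,-0.859,0.375,0.048,0,-0.207,-0.251,-0.859,0.375,0.048,0,-0.207,-0.251,-0.859,0.375,0.048,0,-0.207,-0.251,-0.859,0.375,0.048,0,-0.207,-0.251,-0.859,0.375,0.048,0,-0.207,-0.251,-0.859,0.375,0.048,0,-0.207,-0.251,-0.859,0.375,0.048,0,-0.207,-0.251,-0.859,0.375,0.048,0,-0.207,-0.251,-0.859,0.375,0.048,0.05,-0.207,-0.251,-0.859,0.375,0.048,0.11,-0.207,-0.251,-0.859,0.375,0.048,0.15,-0.207,-0.251,-0.859,0.375,0.048,0.156,-0.207,-0.251,-0.859,0.375,0.048,0.156,-0.207,-0.251,-0.859,0.375,0.048,0.156,-0.207,-0.251,-0.859])

```text
t: 9.3
tool_pos: [0.5291, 0.1621, 0.1582]
tool_rot: [0.375, 2.643, -0.087]
contact_force: [0.3, -0.1, -0.0]
opening: 0.0588
grip_force: 38.0
```

Run:
```python
from goal import *
import cv2
o=ctrl.get_obs();print(o["q"],o["opening"],foot(o));
delta([plq(.012,.02,27),plq(.012,.008,27),plq(.012,.003,27)])
im,_=ctrl.get_image("wrist");im2,_=ctrl.get_image("scene")
out=np.zeros((560,640,3),np.uint8);out[:400]=im;c=cv2.resize(im2[160:260,310:420],None,fx=1.45,fy=1.45);out[410:410+c.shape[0],:c.shape[1]]=c
cv2.imwrite("pics/l1.png",out)
```

```text
[ 0.24892434 -0.13687924  2.09347379 -0.32744442  0.79387436 -0.8554412 ] 0.05884893536597611 (array([10.28, -0.31, 62.35]), 'phi', np.float64(27.2), 'yawerr', np.float64(-0.1), 'roll', np.float64(0.14))
[0.0344, -0.0003, 0.0618, 0.0013, 0.0023, -0.0009]
[0.0436, -0.0004, 0.0796, 0.0013, 0.0023, -0.0009]
[0.0474, -0.0004, 0.087, 0.0013, 0.0023, -0.0009]
```

View pics/l1.png

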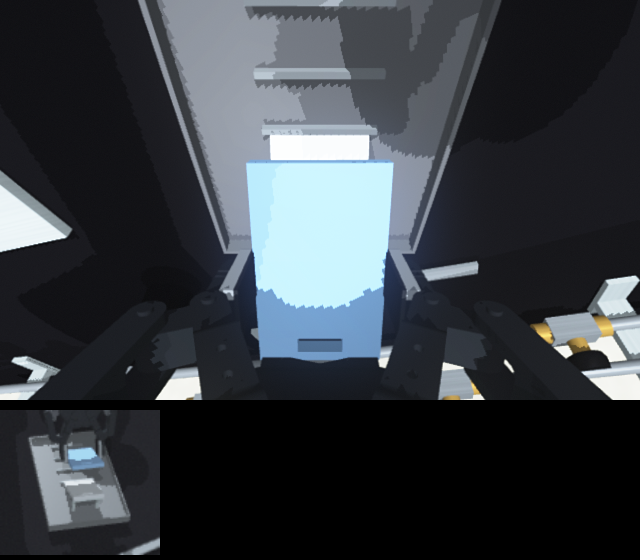

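The plaque is held square over the tray. Its foot edge is at (320,161), its slot is up at (320,345), and the second rib shows beyond at row 73. I'll lower it short of rib1, a little steep.

Run:
```python
from goal import *
delta([plq(.015,.02,28),plq(.015,.006,28)])
```

```text
[0.0414, -0.0006, 0.0585, 0.0015, -0.0084, -0.0008]
[0.0521, -0.0006, 0.0793, 0.0015, -0.0084, -0.0008]
```

Call:
apply_moves(rows=[0.015,0,0.02,0,-0.008,0,0.033,0,0.046,0,-0.008,0,0.041,0,0.058,0,-0.008,0,0.046,0,0.067,0,-0.008,0,0.05,0,0.075,0,-0.008,0,0.052,0,0.079,0,-0.008,0,0.052,0,0.079,0,-0.008,0,0.052,0,0.079,0,-0.008,0])

```text
t: 10.2
tool_pos: [0.5224, 0.1637, 0.1004]
tool_rot: [0.372, 2.633, -0.091]
contact_force: [0.1, 0.6, -0.3]
opening: 0.0586
grip_force: 38.0
```

Run:
```python
from goal import *
o=ctrl.get_obs();print(foot(o),o["contact_force"])
R0,_=rt(YAW,28);T=rt(YAW,0)[1]
print("unit mm up/fwd in tool norm",(R0.T@[0,0,.001]/.6).round(5),(R0.T@T@[.001,0,0]/.6).round(5))
```

```text
(array([16.21,  0.16,  4.39]), 'phi', np.float64(27.82), 'yawerr', np.float64(-0.01), 'roll', np.float64(0.06)) [ 0.06013033  0.64750829 -0.2798618 ]
unit mm up/fwd in tool norm [-0.00078  0.      -0.00147] [ 0.00147 -0.      -0.00078]
```

Call:
apply_moves(rows=[0.0008,0,0.0015,0,0,0,0.0016,0,0.0029,0,0,0,0.0023,0,0.0044,0,0,0,0.0023,0,0.0044,0,0,0])

```text
t: 10.6
tool_pos: [0.5219, 0.1636, 0.0968]
tool_rot: [0.372, 2.634, -0.091]
contact_force: [-0.2, 0.3, -0.1]
opening: 0.0587
grip_force: 38.0
```

Call:
apply_moves(rows=[0.0008,0,0.0015,0,0,0,0.0008,0,0.0015,0,0,0])

```text
t: 10.8
tool_pos: [0.5222, 0.1636, 0.0961]
tool_rot: [0.372, 2.633, -0.091]
contact_force: [-0.6, -0.7, 1.8]
opening: 0.0589
grip_force: 38.1
```

Call:
apply_moves(rows=[0.0008,0,0.0015,0,0,0,0.0008,0,0.0015,0,0,0])

```text
t: 11.0
tool_pos: [0.5225, 0.1636, 0.0955]
tool_rot: [0.372, 2.633, -0.091]
contact_force: [-1.4, -1.5, 4.2]
opening: 0.0588
grip_force: 38.4
```

Call:
apply_moves(rows=[0.0008,0,-0.0018,0,0,0,0.0023,0,-0.0026,0,0,0,0.0023,0,-0.0026,0,0,0])

```text
t: 11.3
tool_pos: [0.5207, 0.1642, 0.0962]
tool_rot: [0.372, 2.632, -0.09]
contact_force: [3.2, -1.4, 0.7]
opening: 0.0589
grip_force: 38.0
```

Call:
apply_moves(rows=[0.0007,0,-0.0004,0,0,0,0.0015,0,-0.0008,0,0,0,0.0015,0,-0.0008,0,0,0])

```text
t: 11.6
tool_pos: [0.5203, 0.1644, 0.0967]
tool_rot: [0.371, 2.631, -0.09]
contact_force: [5.1, -2.7, 1.3]
opening: 0.0587
grip_force: 37.9
```

Call:
apply_moves(rows=[0.0007,0,-0.0004,0,0,0,0.0015,0,-0.0008,0,0,0,0.0015,0,-0.0008,0,0,0])

```text
t: 11.9
tool_pos: [0.5199, 0.1645, 0.0972]
tool_rot: [0.37, 2.629, -0.09]
contact_force: [8.0, -3.8, 0.3]
opening: 0.0588
grip_force: 38.3
```

Run:
```python
from goal import *
o=ctrl.get_obs();print(foot(o),o["contact_force"],rt(YAW,0)[1].T@o["contact_force"])
```

```text
(array([18.51, -0.02,  1.09]), 'phi', np.float64(28.04), 'yawerr', np.float64(0.04), 'roll', np.float64(0.09)) [ 7.99966611 -3.78009856  0.26696448] [-8.73418916  1.41341526  0.26696448]
```

It has stopped on rib1, pushing 8.7 N at the stop. Now I'll lay it back onto the standard by rotating about the foot.

Run:
```python
from goal import *
delta([plq(.0180,.0007,26.5),plq(.0180,.0005,25.2),plq(.0180,.0003,24.3),plq(.0180,.0003,23.5)])
```

```text
[-0.0035, 0.0001, 0.0033, 0.0013, 0.0171, 0.0004]
[-0.0058, 0.0001, 0.0056, 0.0013, 0.0315, 0.0004]
[-0.0074, 0.0001, 0.0073, 0.0013, 0.0415, 0.0004]
[-0.0089, 0.0001, 0.0086, 0.0013, 0.0504, 0.0004]
```

Call:
apply_moves(rows=[-0.0035,0,0.0033,0,0.017,0,-0.0047,0,0.0045,0,0.024,0,-0.0058,0,0.0056,0,0.0315,0,-0.0058,0,0.0056,0,0.0315,0])

```text
t: 12.3
tool_pos: [0.5242, 0.1634, 0.0956]
tool_rot: [0.379, 2.679, -0.082]
contact_force: [5.4, -3.6, 1.9]
opening: 0.0586
grip_force: 38.7
```

Call:
apply_moves(rows=[-0.0008,0,0.0008,0,0.005,0,-0.0016,0,0.0017,0,0.01,0,-0.0016,0,0.0017,0,0.01,0])

```text
t: 12.6
tool_pos: [0.5254, 0.1631, 0.0954]
tool_rot: [0.381, 2.695, -0.079]
contact_force: [2.7, -2.4, 5.5]
opening: 0.0584
grip_force: 39.1
```

Run:
```python
from goal import *
o=ctrl.get_obs();print(foot(o),o["contact_force"],rt(YAW,0)[1].T@o["contact_force"],o["wrist_torque"])
```

```text
(array([18.44, -0.14,  0.33]), 'phi', np.float64(24.23), 'yawerr', np.float64(-0.0), 'roll', np.float64(0.09)) [ 2.74190946 -2.3662507   5.48100166] [-3.29056544  1.51307267  5.48100166] [-0.44682745 -0.51523191 -0.12368797]
```

Call:
apply_moves(rows=[0.0012,0,-0.0005,0,0,0,0.0012,0,-0.0005,0,0,0])

```text
t: 12.8
tool_pos: [0.5251, 0.1632, 0.0955]
tool_rot: [0.38, 2.693, -0.079]
contact_force: [7.6, -5.1, 3.0]
opening: 0.0587
grip_force: 38.6
```

Call:
apply_moves(rows=[0,0,0,0,0,0,0,0,0,0,0,0,0,0,0,0,0,0,0,0,-0.02,0,0,0,0,0,-0.1,0,0,0,0,0,-0.17,0,0,0,0,0,-0.23,0,0,0,0,0,-0.25,0,0,0,0,0,-0.25,0,0,0], grip=0.85)

```text
t: 13.7
tool_pos: [0.4647, 0.1808, 0.2333]
tool_rot: [0.38, 2.694, -0.077]
contact_force: [0.4, 0.3, -0.1]
opening: 0.0727
grip_force: 0.0
```

```bash
cat > look.py <<'E'
from goal import *
import sys,pickle
def shot(n):
    o=ctrl.get_obs();im,d=ctrl.get_image("wrist");cv2.imwrite(f"pics/{n}.png",im);pickle.dump((o,im,d),open(n+".pkl","wb"));return o,im,d
def plane(o,im,d,lo,hi,box=None):
    h=cv2.cvtColor(im,cv2.COLOR_BGR2HSV);mk=cv2.inRange(h,np.array(lo),np.array(hi))
    mk=cv2.morphologyEx(mk,cv2.MORPH_OPEN,np.ones((3,3)))
    n,L,S,_=cv2.connectedComponentsWithStats(mk);
    T=rt(YAW,0)[1];m=ctrl.camera_model("wrist")
    for i in range(1,n):
        if S[i,4]<800: continue
        P=(pts(m,d,o,(L==i).astype(np.uint8))-O)@T*1000
        if abs(np.median(P[:,1]))>60 or abs(np.median(P[:,0]))>125: continue
        P=P[(abs(P[:,0])<130)]
        A=np.c_[P[:,:2],np.ones(len(P))];k=np.linalg.lstsq(A,P[:,2],rcond=None)[0]
        (x,y),s,a=cv2.minAreaRect(P[:,:2].astype(np.float32))
        print(S[i].tolist(),"slope x deg",np.degrees(np.arctan(-k[0])).round(1),"y",np.degrees(np.arctan(k[1])).round(1),"x range",np.percentile(P[:,0],[.5,99.5]).round(1),"z",np.percentile(P[:,2],[1,99]).round(1),"rect",round(x,1),round(y,1),np.round(s,1),round(a,1))
E
python3 - <<'E'
from look import *
o,im,d=shot("l2");print(o["t"],o["tool_pos"]);plane(o,im,d,(85,50,60),(115,255,255))
o1=dict(o)
# next: way to above mid (0.4708,-0.1555) yaw -7.5
A=(np.array([.45,.04,.24]),rt(85,0)[0]);delta([A])
o1["tool_pos"]=A[0];o1["tool_rot"]=Ro.from_matrix(A[1]).as_rotvec()
delta([(np.array([.4704,-.1555,.11]),rt(-7.5,0)[0])],o1)
E
```

```text
13.7 [0.46467971 0.18076502 0.23332264]
[285, 129, 91, 109, 3853] slope x deg 16.1 y 19.4 x range [-104.1   22.5] z [-1.6 47. ] rect -50.5 -9.0 [ 82.7 152.5] 79.4
[-0.0445, -0.2312, 0.0031, 0.1848, 0.2231, 0.8633]
[-0.3216, 0.0623, 0.2167, 0.0, -0.0, 1.0278]
```

View pics/l2.png

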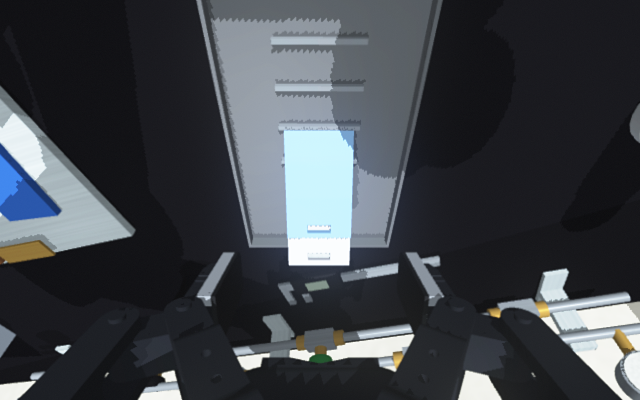

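Light lies home against rib1 (foot edge at row 129, flush with the rib) and in line with the standard, which shows below it at (320,250). Next is mid.

Call:
apply_moves(rows=[-0.044,-0.231,0.003,0.185,0.223,0.863,-0.044,-0.231,0.003,0.185,0.223,0.863,-0.044,-0.231,0.003,0.185,0.223,0.863,-0.044,-0.231,0.003,0.185,0.223,0.863,-0.044,-0.231,0.003,0.185,0.223,0.863,-0.044,-0.231,0.003,0.185,0.223,0.863,-0.044,-0.231,0.003,0.185,0.223,0.863,-0.044,-0.231,0.003,0.185,0.223,0.863,-0.044,-0.231,0.003,0.185,0.223,0.863,-0.044,-0.231,0.003,0.185,0.223,0.863,-0.044,-0.231,0.003,0.185,0.223,0.863,-0.044,-0.231,0.003,0.185,0.223,0.863], grip=0.8)

```text
t: 14.95
tool_pos: [0.4494, 0.0398, 0.2377]
tool_rot: [-2.314, -2.122, 0.006]
contact_force: [-0.0, 0.3, 0.3]
opening: 0.0685
grip_force: 0.0
```

Call:
apply_moves(rows=[-0.32,0.062,0.05,0,0,1,-0.32,0.062,0.05,0,0,1,-0.32,0.062,0.05,0,0,1,-0.32,0.062,0.05,0,0,1,-0.32,0.062,0.05,0,0,1,-0.32,0.062,0.05,0,0,1,-0.32,0.062,0.05,0,0,1,-0.32,0.062,0.05,0,0,1,-0.32,0.062,0.05,0,0,1,-0.32,0.062,0.12,0,0,1,-0.32,0.062,0.18,0,0,1,-0.32,0.062,0.2,0,0,1,-0.32,0.062,0.2,0,0,1])

```text
t: 16.25
tool_pos: [0.4684, -0.1536, 0.1173]
tool_rot: [-3.137, 0.133, 0.01]
contact_force: [0.9, 0.3, -0.1]
opening: 0.0684
grip_force: 0.0
```

Run:
```python
from look import *
o=ctrl.get_obs();print(o["t"],o["tool_pos"],o["q"])
o2,im,d=shot("m1");m=ctrl.camera_model("wrist")
h=cv2.cvtColor(im,cv2.COLOR_BGR2HSV);mk=cv2.inRange(h,np.array((100,110,120)),np.array((118,255,255)));mk=cv2.morphologyEx(mk,3,np.ones((9,9)))
for c in cv2.findContours(mk,0,2)[0]:
    if cv2.contourArea(c)<3000: continue
    p=cast(m,c[:,0].astype(float),.018,o);print(c[:,0].mean(0).round(),cv2.minAreaRect((p[:,:2]*1000).astype(np.float32)),(p.min(0)*1000).round(),(p.max(0)*1000).round())
delta([(np.array([.4704,-.1555,.0785]),rt(-7.5,0)[0])],o)
```

```text
16.25 [ 0.46839918 -0.1536497   0.11727044] [-4.67503848e-01 -6.34235246e-02  2.06060698e+00 -1.45031312e-03
  1.15072065e+00  1.18885020e+00]
[336. 211.] ((471.21661376953125, -154.56422424316406), (59.30224609375, 99.56742858886719), 82.37652587890625) [ 419. -190.   18.] [ 523. -119.   18.]
[0.004, 0.0029, 0.0646, -0.0006, 0.0041, 0.0292]
```

Call:
apply_moves(rows=[0.0045,0.0022,0.01,0,0.004,0.029,0.0045,0.0022,0.02,0,0.004,0.029,0.0045,0.0022,0.035,0,0.004,0.029,0.0045,0.0022,0.045,0,0.004,0.029,0.0045,0.0022,0.055,0,0.004,0.029,0.0045,0.0022,0.061,0,0.004,0.029,0.0045,0.0022,0.0646,0,0.004,0.029,0.0045,0.0022,0.0646,0,0.004,0.029,0.0045,0.0022,0.0646,0,0.004,0.029])

```text
t: 17.2
tool_pos: [0.4727, -0.1562, 0.0812]
tool_rot: [3.134, -0.209, 0.009]
contact_force: [-0.2, 1.2, -0.6]
opening: 0.0681
grip_force: 0.0
```

Call:
apply_moves(rows=[0,0,0,0,0,0,0,0,0,0,0,0,0,0,0,0,0,0,0,0,0,0,0,0], grip=0.6)

```text
t: 17.6
tool_pos: [0.4731, -0.1564, 0.0819]
tool_rot: [3.133, -0.209, 0.01]
contact_force: [-0.8, 0.8, 4.5]
opening: 0.0586
grip_force: 38.0
```

Run:
```python
from goal import *
o=ctrl.get_obs();print(o["tool_pos"],o["opening"],o["contact_force"])
R=Ro.from_rotvec(o["tool_rot"]).as_matrix();print("offset",R.T@(np.array([.4711,-.155,.010])-o["tool_pos"]))
A=(np.array([.46,.03,.25]),rt(80,0)[0]);delta([A]);o1=dict(o)
o1["tool_pos"]=A[0];o1["tool_rot"]=Ro.from_matrix(A[1]).as_rotvec()
delta([plq(.048,.06,25)],o1)
```

```text
[ 0.47314928 -0.15639833  0.08185245] 0.05856659894754942 [-0.77198612  0.80873018  4.46328076]
offset [-0.00269717 -0.0011966   0.07183469]
[-0.061, -0.3047, -0.281, 0.0038, -0.0028, -0.9735]
[0.2427, 0.0179, 0.1578, -0.2031, -0.226, -0.9163]
```

The grip is about 3 mm higher on the plaque than it was for light. I'll reopen and settle lower.

Call:
apply_moves(rows=[0,0,0,0,0,0,0,0,0,0,0,0,0,0,0,0,0,0], grip=0.8)

```text
t: 17.9
tool_pos: [0.4722, -0.1559, 0.0806]
tool_rot: [3.134, -0.209, 0.007]
contact_force: [-0.2, 0.4, -0.1]
opening: 0.0683
grip_force: 0.0
```

Run:
```python
from goal import *
o=ctrl.get_obs();print(o["tool_pos"],o["opening"],o["contact_force"],o["q"],o["dq"])
delta([(np.array([.4707,-.155,.0783]),rt(-7.6,0)[0])],o)
```

```text
[ 0.47216018 -0.15593824  0.08057819] 0.06833227275665452 [-0.2150192   0.41690232 -0.06741009] [-4.69200194e-01  4.27945896e-03  2.06760769e+00  1.17144886e-03
  1.06547892e+00  1.23400088e+00] [ 0.00032594  0.00040938 -0.00036785  0.00124282  0.00057285 -0.0002566 ]
[-0.0026, -0.0012, 0.0038, 0.0003, -0.0028, -0.0002]
```

Call:
apply_moves(rows=[-0.0015,-0.0008,0.0015,0,-0.0015,0,-0.0015,-0.0008,0.0025,0,-0.0015,0,-0.0015,-0.0008,0.0025,0,-0.0015,0,-0.0015,-0.0008,0.0025,0,-0.0015,0])

```text
t: 18.3
tool_pos: [0.4717, -0.1555, 0.0795]
tool_rot: [3.134, -0.209, 0.004]
contact_force: [-0.8, 0.4, 0.3]
opening: 0.0683
grip_force: 0.0
```

Call:
apply_moves(rows=[0,0,0,0,0,0,0,0,0,0,0,0,0,0,0,0,0,0,0,0,0,0,0,0], grip=0.6)

```text
t: 18.7
tool_pos: [0.4721, -0.1557, 0.08]
tool_rot: [3.133, -0.209, 0.006]
contact_force: [0.9, 0.8, 2.4]
opening: 0.0587
grip_force: 37.9
```

Run:
```python
from goal import *
o=ctrl.get_obs();print(o["tool_pos"],o["opening"],o["contact_force"])
R=Ro.from_rotvec(o["tool_rot"]).as_matrix();print("offset",R.T@(np.array([.4711,-.155,.010])-o["tool_pos"]))
A=(np.array([.46,.03,.25]),rt(80,0)[0]);delta([A]);o1=dict(o)
o1["tool_pos"]=A[0];o1["tool_rot"]=Ro.from_matrix(A[1]).as_rotvec()
delta([plq(.048,.06,25)],o1)
```

```text
[ 0.47209353 -0.15571159  0.08001549] 0.05870051666551741 [0.85978146 0.83470393 2.4458236 ]
offset [-0.00134419 -0.00064239  0.0700103 ]
[-0.06, -0.3038, -0.2838, 0.0023, -0.0014, -0.9736]
[0.2427, 0.0179, 0.1578, -0.2031, -0.226, -0.9163]
```

Call:
apply_moves(rows=[0,0,-0.03,0,0,0,0,0,-0.1,0,0,0,0,0,-0.18,0,0,0,-0.06,-0.304,-0.284,0,0,-0.974,-0.06,-0.304,-0.284,0,0,-0.974,-0.06,-0.304,-0.284,0,0,-0.974,-0.06,-0.304,-0.284,0,0,-0.974,-0.06,-0.304,-0.284,0,0,-0.974,-0.06,-0.304,-0.284,0,0,-0.974,-0.06,-0.304,-0.284,0,0,-0.974,-0.06,-0.304,-0.284,0,0,-0.974,-0.06,-0.304,-0.284,0,0,-0.974,-0.06,-0.304,-0.284,0,0,-0.974,-0.06,-0.304,-0.284,0,0,-0.974])

```text
t: 20.1
tool_pos: [0.4594, 0.0303, 0.2491]
tool_rot: [2.403, 2.021, 0.001]
contact_force: [-0.3, -0.2, -1.3]
opening: 0.0586
grip_force: 38.0
```

Call:
apply_moves(rows=[0.243,0.018,0,-0.203,-0.226,-0.916,0.243,0.018,0,-0.203,-0.226,-0.916,0.243,0.018,0,-0.203,-0.226,-0.916,0.243,0.018,0,-0.203,-0.226,-0.916,0.243,0.018,0,-0.203,-0.226,-0.916,0.243,0.018,0,-0.203,-0.226,-0.916,0.243,0.018,0,-0.203,-0.226,-0.916,0.243,0.018,0,-0.203,-0.226,-0.916,0.243,0.018,0,-0.203,-0.226,-0.916,0.243,0.018,0,-0.203,-0.226,-0.916,0.243,0.018,0.05,-0.203,-0.226,-0.916,0.243,0.018,0.11,-0.203,-0.226,-0.916,0.243,0.018,0.15,-0.203,-0.226,-0.916,0.243,0.018,0.158,-0.203,-0.226,-0.916,0.243,0.018,0.158,-0.203,-0.226,-0.916,0.243,0.018,0.158,-0.203,-0.226,-0.916])

```text
t: 21.7
tool_pos: [0.4969, 0.1721, 0.1566]
tool_rot: [0.379, 2.676, -0.083]
contact_force: [0.1, -0.0, -0.4]
opening: 0.0587
grip_force: 38.1
```

Run:
```python
import goal
from goal import *
F=np.array([-.0013,0,.0700])
o=ctrl.get_obs();print(o["q"],o["opening"],foot(o,F))
delta([plq(.049,.02,25,F),plq(.049,.006,25,F)])
```

```text
[ 0.28168108 -0.19364466  2.14004461 -0.31022541  0.8387253  -0.84090009] 0.0587174064484314 (array([44.58, -0.91, 60.51]), 'phi', np.float64(25.3), 'yawerr', np.float64(-0.04), 'roll', np.float64(0.07))
[0.0349, -0.0014, 0.0583, 0.0007, 0.0033, -0.0004]
[0.0449, -0.0014, 0.0794, 0.0007, 0.0033, -0.0004]
```

Call:
apply_moves(rows=[0.012,-0.0014,0.02,0,0.003,0,0.027,-0.0014,0.046,0,0.003,0,0.035,-0.0014,0.058,0,0.003,0,0.039,-0.0014,0.067,0,0.003,0,0.043,-0.0014,0.075,0,0.003,0,0.045,-0.0014,0.079,0,0.003,0,0.045,-0.0014,0.079,0,0.003,0,0.045,-0.0014,0.079,0,0.003,0])

```text
t: 22.5
tool_pos: [0.4919, 0.1723, 0.101]
tool_rot: [0.379, 2.683, -0.084]
contact_force: [-0.3, 0.3, -0.8]
opening: 0.0588
grip_force: 38.1
```

Call:
apply_moves(rows=[0.0008,0,0.0015,0,0,0,0.0014,0,0.003,0,0,0,0.0021,0,0.0045,0,0,0,0.0021,0,0.0045,0,0,0])

```text
t: 22.9
tool_pos: [0.4915, 0.1721, 0.0974]
tool_rot: [0.379, 2.684, -0.084]
contact_force: [-0.4, -0.1, -0.3]
opening: 0.0589
grip_force: 38.1
```

Run:
```python
from goal import *
F=np.array([-.0013,0,.0700])
o=ctrl.get_obs();print(o["opening"],foot(o,F),rt(YAW,0)[1].T@o["contact_force"])
```

```text
0.05887349028179934 (array([50.38,  0.71,  1.41]), 'phi', np.float64(24.89), 'yawerr', np.float64(0.03), 'roll', np.float64(-0.03)) [ 0.37558117  0.20523559 -0.30401986]
```

Call:
apply_moves(rows=[0.0005,0.0012,0.0011,0,0,0,0.001,0.0012,0.0023,0,0,0,0.001,0.0012,0.0023,0,0,0])

```text
t: 23.2
tool_pos: [0.492, 0.1729, 0.0963]
tool_rot: [0.379, 2.683, -0.084]
contact_force: [-0.8, 0.1, 0.8]
opening: 0.0585
grip_force: 38.2
```

Call:
apply_moves(rows=[0.0007,0,0.0015,0,0,0,0.0007,0,0.0015,0,0,0])

```text
t: 23.4
tool_pos: [0.4923, 0.1729, 0.0956]
tool_rot: [0.379, 2.682, -0.084]
contact_force: [-0.7, -1.0, 3.0]
opening: 0.0585
grip_force: 38.4
```

Run:
```python
from goal import *
F=np.array([-.0013,0,.0700])
o=ctrl.get_obs();print(o["opening"],foot(o,F),rt(YAW,0)[1].T@o["contact_force"])
```

```text
0.05849036717696389 (array([49.7 , -0.28, -0.38]), 'phi', np.float64(24.96), 'yawerr', np.float64(0.03), 'roll', np.float64(-0.01)) [0.3499116  1.16416825 3.01694873]
```

Call:
apply_moves(rows=[0.0008,0,-0.0016,0,0,0,0.0024,0,-0.0024,0,0,0,0.0038,0,-0.003,0,0,0,0.0038,0,-0.003,0,0,0])

```text
t: 23.8
tool_pos: [0.4896, 0.1738, 0.0964]
tool_rot: [0.378, 2.682, -0.083]
contact_force: [3.4, -1.0, 2.8]
opening: 0.0585
grip_force: 38.2
```

Call:
apply_moves(rows=[0.0008,0,-0.0003,0,0,0,0.0015,0,-0.0007,0,0,0,0.0015,0,-0.0007,0,0,0])

```text
t: 24.1
tool_pos: [0.4893, 0.1739, 0.0968]
tool_rot: [0.378, 2.681, -0.083]
contact_force: [5.6, -3.3, 1.8]
opening: 0.0587
grip_force: 38.0
```

Run:
```python
from goal import *
F=np.array([-.0013,0,.0700])
o=ctrl.get_obs();print(o["opening"],foot(o,F),rt(YAW,0)[1].T@o["contact_force"])
```

```text
0.05867308485087192 (array([52.72, -0.46,  0.72]), 'phi', np.float64(25.07), 'yawerr', np.float64(0.04), 'roll', np.float64(0.03)) [-6.26287405  1.67722511  1.75534943]
```

Run:
```python
from goal import *
F=np.array([-.0013,0,.0700])
delta([plq(.0527,.0004,23.5,F),plq(.0527,.0001,22.2,F),plq(.0527,0,21.3,F),plq(.0527,0,20.5,F)])
```

```text
[-0.003, -0.0007, 0.0028, 0.0005, 0.0174, 0.0004]
[-0.0053, -0.0007, 0.0052, 0.0005, 0.0319, 0.0004]
[-0.007, -0.0007, 0.0067, 0.0005, 0.0419, 0.0004]
[-0.0086, -0.0007, 0.0079, 0.0005, 0.0508, 0.0004]
```

Call:
apply_moves(rows=[-0.0015,-0.0004,0.0014,0,0.009,0,-0.003,-0.0007,0.0028,0,0.0174,0,-0.0053,-0.0007,0.0052,0,0.032,0,-0.0053,-0.0007,0.0052,0,0.032,0])

```text
t: 24.5
tool_pos: [0.4933, 0.1725, 0.0952]
tool_rot: [0.387, 2.73, -0.074]
contact_force: [3.8, 0.3, 3.1]
opening: 0.0587
grip_force: 38.2
```

Call:
apply_moves(rows=[-0.0008,0,0.0007,0,0.005,0,-0.0016,0,0.0015,0,0.01,0,-0.0016,0,0.0015,0,0.01,0])

```text
t: 24.8
tool_pos: [0.4944, 0.1722, 0.0949]
tool_rot: [0.388, 2.745, -0.071]
contact_force: [5.8, -1.6, 2.9]
opening: 0.0589
grip_force: 38.3
```

Run:
```python
from goal import *
F=np.array([-.0013,0,.0700])
o=ctrl.get_obs();print(o["opening"],foot(o,F),rt(YAW,0)[1].T@o["contact_force"],rt(YAW,0)[1].T@o["wrist_torque"])
```

```text
0.05887482940746529 (array([52.74, -0.34,  0.  ]), 'phi', np.float64(21.31), 'yawerr', np.float64(0.0), 'roll', np.float64(0.07)) [-6.0178434  -0.0946883   2.88267014] [-0.08758334  0.85506157 -0.01690991]
```

Call:
apply_moves(rows=[-0.0004,0,0.0004,0,0.003,0,-0.0008,0,0.0007,0,0.0055,0,-0.0008,0,0.0007,0,0.0055,0])

```text
t: 25.1
tool_pos: [0.495, 0.1721, 0.0948]
tool_rot: [0.389, 2.753, -0.07]
contact_force: [5.1, -1.4, 4.9]
opening: 0.0588
grip_force: 38.4
```

Run:
```python
from goal import *
F=np.array([-.0013,0,.0700])
o=ctrl.get_obs();print(o["opening"],foot(o,F),rt(YAW,0)[1].T@o["contact_force"],rt(YAW,0)[1].T@o["wrist_torque"])
```

```text
0.05884969591184277 (array([52.88, -0.36,  0.07]), 'phi', np.float64(20.82), 'yawerr', np.float64(0.01), 'roll', np.float64(0.07)) [-5.24361488 -0.08249103  4.90747006] [-0.03154772  0.93813892 -0.01035174]
```

Call:
apply_moves(rows=[0,0,0,0,0,0,0,0,0,0,0,0,0,0,0,0,0,0,0,0,-0.02,0,0,0,0,0,-0.1,0,0,0,0,0,-0.17,0,0,0,0,0,-0.23,0,0,0,0,0,-0.25,0,0,0,0,0,-0.25,0,0,0], grip=0.8)

```text
t: 26.0
tool_pos: [0.4434, 0.1871, 0.2365]
tool_rot: [0.388, 2.753, -0.068]
contact_force: [-0.4, 0.2, -0.8]
opening: 0.0684
grip_force: 0.0
```

Run:
```python
from look import *
o,im,d=shot("m2");print(o["t"],o["tool_pos"])
o1=dict(o)
A=(np.array([.44,-.02,.24]),rt(85,0)[0]);delta([A])
o1["tool_pos"]=A[0];o1["tool_rot"]=Ro.from_matrix(A[1]).as_rotvec()
delta([(np.array([.4779,-.3807,.11]),rt(-.6,0)[0])],o1)
```

```text
26.0 [0.44336501 0.18712276 0.23646089]
[-0.0885, -0.3323, 0.0227, 0.1581, 0.1918, 0.8669]
[-0.5934, 0.1153, 0.2167, 0.0, -0.0, 0.9511]
```

View pics/m2.png

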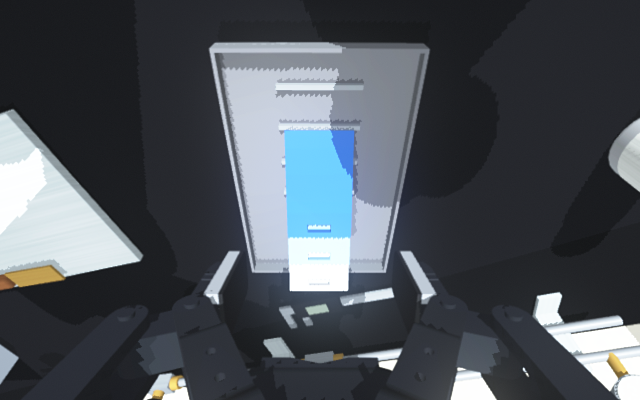

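Mid lies home at rib2 (foot edge at row 130), in line with light and the standard below it. Next is dark.

Call:
apply_moves(rows=[-0.088,-0.332,0.023,0.158,0.192,0.867,-0.088,-0.332,0.023,0.158,0.192,0.867,-0.088,-0.332,0.023,0.158,0.192,0.867,-0.088,-0.332,0.023,0.158,0.192,0.867,-0.088,-0.332,0.023,0.158,0.192,0.867,-0.088,-0.332,0.023,0.158,0.192,0.867,-0.088,-0.332,0.023,0.158,0.192,0.867,-0.088,-0.332,0.023,0.158,0.192,0.867,-0.088,-0.332,0.023,0.158,0.192,0.867,-0.088,-0.332,0.023,0.158,0.192,0.867,-0.088,-0.332,0.023,0.158,0.192,0.867,-0.088,-0.332,0.023,0.158,0.192,0.867])

```text
t: 27.25
tool_pos: [0.4394, -0.02, 0.2376]
tool_rot: [-2.313, -2.121, 0.005]
contact_force: [-0.0, -0.3, -0.2]
opening: 0.0681
grip_force: 0.0
```

Call:
apply_moves(rows=[-0.593,0.115,0,0,0,0.951,-0.593,0.115,0,0,0,0.951,-0.593,0.115,0,0,0,0.951,-0.593,0.115,0,0,0,0.951,-0.593,0.115,0,0,0,0.951,-0.593,0.115,0,0,0,0.951,-0.593,0.115,0,0,0,0.951,-0.593,0.115,0,0,0,0.951,-0.593,0.115,0,0,0,0.951,-0.593,0.115,0,0,0,0.951,-0.593,0.115,0.08,0,0,0.951,-0.593,0.115,0.15,0,0,0.951,-0.593,0.115,0.195,0,0,0.951,-0.593,0.115,0.2,0,0,0.951,-0.593,0.115,0.2,0,0,0.951,-0.593,0.115,0.2,0,0,0.951])

```text
t: 28.85
tool_pos: [0.4784, -0.3812, 0.1217]
tool_rot: [3.139, -0.016, 0.002]
contact_force: [0.4, 0.2, 0.6]
opening: 0.0682
grip_force: 0.0
```

Run:
```python
from look import *
o=ctrl.get_obs();print(o["t"],o["tool_pos"],o["q"])
o2,im,d=shot("d1");m=ctrl.camera_model("wrist")
h=cv2.cvtColor(im,cv2.COLOR_BGR2HSV);mk=cv2.inRange(h,np.array((108,130,50)),np.array((128,255,200)));mk=cv2.morphologyEx(mk,3,np.ones((9,9)))
for c in cv2.findContours(mk,0,2)[0]:
    if cv2.contourArea(c)<3000: continue
    p=cast(m,c[:,0].astype(float),.018,o);print(c[:,0].mean(0).round(),cv2.minAreaRect((p[:,:2]*1000).astype(np.float32)))
delta([(np.array([.4779,-.3807,.0785]),rt(-.6,0)[0])],o)
```

```text
28.85 [ 0.47840608 -0.38122794  0.1217231 ] [-7.94212666e-01  1.96713610e-01  1.77771418e+00 -6.81387689e-04
  1.16434586e+00  7.87140359e-01]
[585. 283.] ((442.69854736328125, -534.6370239257812), (149.54275512695312, 89.4258804321289), 16.563392639160156)
[319. 242.] ((478.81195068359375, -381.994873046875), (59.172115325927734, 99.21784210205078), 89.58308410644531)
[-0.001, -0.001, 0.072, 0.0015, -0.001, 0.0001]
```

Call:
apply_moves(rows=[0,0,0.015,0,0,0,0,0,0.03,0,0,0,0,0,0.045,0,0,0,0,0,0.056,0,0,0,0,0,0.065,0,0,0,0,0,0.071,0,0,0,0,0,0.074,0,0,0,0,0,0.074,0,0,0,0,0,0.074,0,0,0])

```text
t: 29.8
tool_pos: [0.4776, -0.3806, 0.0755]
tool_rot: [3.141, -0.017, -0.0]
contact_force: [0.5, 0.1, -0.0]
opening: 0.0683
grip_force: 0.0
```

Call:
apply_moves(rows=[0,0,0,0,0,0,0,0,0,0,0,0,0,0,0,0,0,0,0,0,0,0,0,0], grip=0.6)

```text
t: 30.2
tool_pos: [0.4787, -0.3815, 0.0779]
tool_rot: [3.139, -0.017, 0.003]
contact_force: [-0.6, 1.9, 9.7]
opening: 0.0591
grip_force: 42.7
```

Run:
```python
from goal import *
o=ctrl.get_obs();print(o["tool_pos"],o["opening"],o["contact_force"])
R=Ro.from_rotvec(o["tool_rot"]).as_matrix();F=R.T@(np.array([.4786,-.3814,.010])-o["tool_pos"]);print("offset",F)
A=(np.array([.44,-.05,.25]),rt(82,0)[0]);delta([A]);o1=dict(o)
o1["tool_pos"]=A[0];o1["tool_rot"]=Ro.from_matrix(A[1]).as_rotvec()
F[1]=0
delta([plq(.082,.06,22,F)],o1)
```

```text
[ 0.47870517 -0.38145422  0.07792085] 0.05908116100989741 [-0.6354664   1.85410439  9.72638682]
offset [-0.00024385 -0.00020203  0.06792021]
[-0.0699, -0.5511, -0.2882, 0.0021, -0.0001, -0.918]
[0.3857, -0.0088, 0.1606, -0.1745, -0.2012, -0.898]
```

Call:
apply_moves(rows=[0,0,-0.03,0,0,0,0,0,-0.1,0,0,0,0,0,-0.18,0,0,0,-0.07,-0.551,-0.288,0,0,-0.918,-0.07,-0.551,-0.288,0,0,-0.918,-0.07,-0.551,-0.288,0,0,-0.918,-0.07,-0.551,-0.288,0,0,-0.918,-0.07,-0.551,-0.288,0,0,-0.918,-0.07,-0.551,-0.288,0,0,-0.918,-0.07,-0.551,-0.288,0,0,-0.918,-0.07,-0.551,-0.288,0,0,-0.918,-0.07,-0.551,-0.288,0,0,-0.918,-0.07,-0.551,-0.288,0,0,-0.918,-0.07,-0.551,-0.288,0,0,-0.918])

```text
t: 31.6
tool_pos: [0.439, -0.0491, 0.2481]
tool_rot: [-2.371, -2.061, 0.001]
contact_force: [0.1, 0.0, -0.9]
opening: 0.059
grip_force: 38.1
```

Call:
apply_moves(rows=[0.386,-0.009,0,-0.174,-0.201,-0.898,0.386,-0.009,0,-0.174,-0.201,-0.898,0.386,-0.009,0,-0.174,-0.201,-0.898,0.386,-0.009,0,-0.174,-0.201,-0.898,0.386,-0.009,0,-0.174,-0.201,-0.898,0.386,-0.009,0,-0.174,-0.201,-0.898,0.386,-0.009,0,-0.174,-0.201,-0.898,0.386,-0.009,0,-0.174,-0.201,-0.898,0.386,-0.009,0,-0.174,-0.201,-0.898,0.386,-0.009,0,-0.174,-0.201,-0.898,0.386,-0.009,0.05,-0.174,-0.201,-0.898,0.386,-0.009,0.11,-0.174,-0.201,-0.898,0.386,-0.009,0.155,-0.174,-0.201,-0.898,0.386,-0.009,0.16,-0.174,-0.201,-0.898,0.386,-0.009,0.16,-0.174,-0.201,-0.898,0.386,-0.009,0.16,-0.174,-0.201,-0.898])

```text
t: 33.2
tool_pos: [0.4671, 0.1811, 0.1541]
tool_rot: [0.388, 2.732, -0.074]
contact_force: [0.1, 0.9, -0.7]
opening: 0.0587
grip_force: 38.1
```

Run:
```python
from goal import *
F=np.array([-.0002,0,.0679])
o=ctrl.get_obs();print(o["q"],o["opening"],foot(o,F))
delta([plq(.083,.02,22,F),plq(.083,.006,22,F)])
```

```text
[ 0.30746276 -0.23838983  2.17304005 -0.26875062  0.8989521  -0.84612192] 0.058738240688204504 (array([82.14, -1.27, 60.49]), 'phi', np.float64(22.08), 'yawerr', np.float64(-0.07), 'roll', np.float64(0.08))
[0.0265, -0.002, 0.0621, 0.0006, 0.0008, -0.0007]
[0.0353, -0.002, 0.0837, 0.0006, 0.0008, -0.0007]
```

Call:
apply_moves(rows=[0.01,-0.0014,0.02,0,0.001,0,0.02,-0.0014,0.046,0,0.001,0,0.0265,-0.0014,0.062,0,0.001,0,0.03,-0.0014,0.071,0,0.001,0,0.033,-0.0014,0.079,0,0.001,0,0.035,-0.0014,0.083,0,0.001,0,0.035,-0.0014,0.083,0,0.001,0,0.035,-0.0014,0.083,0,0.001,0])

```text
t: 34.0
tool_pos: [0.4651, 0.1803, 0.0985]
tool_rot: [0.387, 2.736, -0.075]
contact_force: [0.3, 0.4, -0.8]
opening: 0.0585
grip_force: 38.1
```

Call:
apply_moves(rows=[0.0006,0,0.0015,0,0,0,0.0012,0,0.003,0,0,0,0.0018,0,0.0045,0,0,0,0.0018,0,0.0045,0,0,0])

```text
t: 34.4
tool_pos: [0.4647, 0.1801, 0.095]
tool_rot: [0.387, 2.736, -0.076]
contact_force: [0.5, 0.9, -0.8]
opening: 0.0588
grip_force: 38.1
```

Run:
```python
from goal import *
F=np.array([-.0002,0,.0679])
o=ctrl.get_obs();print(o["opening"],foot(o,F),rt(YAW,0)[1].T@o["contact_force"])
```

```text
0.058751247509227555 (array([84.54,  0.47,  1.43]), 'phi', np.float64(21.82), 'yawerr', np.float64(0.01), 'roll', np.float64(-0.04)) [-0.25379923 -1.05088211 -0.83957926]
```

Call:
apply_moves(rows=[0.0004,0.001,0.0011,0,0,0,0.0009,0.001,0.0023,0,0,0,0.0009,0.001,0.0023,0,0,0])

```text
t: 34.7
tool_pos: [0.4652, 0.1808, 0.0937]
tool_rot: [0.387, 2.736, -0.075]
contact_force: [-0.0, 0.0, -0.1]
opening: 0.0587
grip_force: 38.2
```

Call:
apply_moves(rows=[0.0006,0,0.0015,0,0,0,0.0006,0,0.0015,0,0,0])

```text
t: 34.9
tool_pos: [0.4654, 0.1808, 0.0932]
tool_rot: [0.387, 2.735, -0.075]
contact_force: [-0.1, -1.5, 3.4]
opening: 0.0589
grip_force: 38.4
```

Run:
```python
from goal import *
F=np.array([-.0002,0,.0679])
o=ctrl.get_obs();print(o["opening"],foot(o,F),rt(YAW,0)[1].T@o["contact_force"])
```

```text
0.05891675801677448 (array([83.99, -0.4 , -0.4 ]), 'phi', np.float64(21.88), 'yawerr', np.float64(0.01), 'roll', np.float64(-0.03)) [-0.36654979  1.49158333  3.4328262 ]
```

Call:
apply_moves(rows=[0.0008,0,-0.0015,0,0,0,0.0024,0,-0.0022,0,0,0,0.004,0,-0.0028,0,0,0,0.0055,0,-0.0034,0,0,0,0.0055,0,-0.0034,0,0,0])

```text
t: 35.4
tool_pos: [0.4616, 0.1819, 0.0937]
tool_rot: [0.386, 2.735, -0.075]
contact_force: [2.5, -0.3, 1.3]
opening: 0.0591
grip_force: 38.2
```

Call:
apply_moves(rows=[0.0008,0,-0.0003,0,0,0,0.0016,0,-0.0006,0,0,0,0.0016,0,-0.0006,0,0,0])

```text
t: 35.7
tool_pos: [0.4613, 0.182, 0.0941]
tool_rot: [0.386, 2.734, -0.075]
contact_force: [5.5, -2.1, 0.5]
opening: 0.0586
grip_force: 38.0
```

Run:
```python
from goal import *
F=np.array([-.0002,0,.0679])
o=ctrl.get_obs();print(o["opening"],foot(o,F),rt(YAW,0)[1].T@o["contact_force"])
delta([plq(.0878,.0002,20.5,F),plq(.0878,.0000,19.2,F),plq(.0878,0,18.3,F),plq(.0878,0,17.5,F)])
```

```text
0.05861117086497748 (array([88.14, -0.43,  0.49]), 'phi', np.float64(21.98), 'yawerr', np.float64(0.03), 'roll', np.float64(-0.01)) [-5.89404654  0.47079903  0.52073914]
[-0.0032, -0.0007, 0.0028, 0.0, 0.0164, 0.0003]
[-0.0056, -0.0007, 0.0051, 0.0, 0.0309, 0.0003]
[-0.0073, -0.0008, 0.0065, 0.0, 0.0409, 0.0003]
[-0.0088, -0.0008, 0.0078, 0.0, 0.0497, 0.0003]
```

It has stopped on rib3. Laying it back now.

Call:
apply_moves(rows=[-0.0015,-0.0004,0.0014,0,0.008,0,-0.003,-0.0006,0.0027,0,0.0164,0,-0.0053,-0.0006,0.005,0,0.031,0,-0.0053,-0.0006,0.005,0,0.031,0])

```text
t: 36.1
tool_pos: [0.4651, 0.1807, 0.0923]
tool_rot: [0.395, 2.783, -0.066]
contact_force: [4.1, -1.8, 2.0]
opening: 0.0591
grip_force: 38.2
```

Call:
apply_moves(rows=[-0.0008,0,0.0007,0,0.005,0,-0.0016,0,0.0014,0,0.01,0,-0.0016,0,0.0014,0,0.01,0])

```text
t: 36.4
tool_pos: [0.4661, 0.1804, 0.092]
tool_rot: [0.396, 2.798, -0.063]
contact_force: [5.0, -1.2, 4.6]
opening: 0.0588
grip_force: 38.4
```

Run:
```python
from goal import *
F=np.array([-.0002,0,.0679])
o=ctrl.get_obs();print(o["opening"],foot(o,F),rt(YAW,0)[1].T@o["contact_force"],rt(YAW,0)[1].T@o["wrist_torque"])
```

```text
0.05881702486704312 (array([ 8.831e+01, -3.000e-01, -5.000e-02]), 'phi', np.float64(18.25), 'yawerr', np.float64(-0.01), 'roll', np.float64(0.02)) [-5.16792435 -0.21611331  4.64468896] [-0.14601223  0.73057285  0.00183541]
```

Call:
apply_moves(rows=[-0.0004,0,0.0004,0,0.003,0,-0.0007,0,0.0006,0,0.005,0,-0.0007,0,0.0006,0,0.005,0])

```text
t: 36.7
tool_pos: [0.4666, 0.1804, 0.0921]
tool_rot: [0.397, 2.805, -0.062]
contact_force: [3.3, -1.4, 6.9]
opening: 0.0588
grip_force: 38.7
```

Call:
apply_moves(rows=[0,0,0,0,0,0,0,0,0,0,0,0,0,0,0,0,0,0,0,0,-0.02,0,0,0,0,0,-0.1,0,0,0,0,0,-0.17,0,0,0,0,0,-0.23,0,0,0,0,0,-0.25,0,0,0,0,0,-0.25,0,0,0], grip=0.8)

```text
t: 37.6
tool_pos: [0.4224, 0.1934, 0.2364]
tool_rot: [0.396, 2.803, -0.059]
contact_force: [0.6, 0.0, 0.7]
opening: 0.0677
grip_force: 0.0
```

Run:
```python
from look import *
o,im,d=shot("d2");print(o["t"],o["tool_pos"])
m=ctrl.camera_model("wrist");T=rt(YAW,0)[1]
c=im[20:330,180:460]
cv2.imwrite("pics/fin.png",cv2.resize(c,None,fx=1.9,fy=1.9,interpolation=2))
h=cv2.cvtColor(im,cv2.COLOR_BGR2HSV)
def prof(P,n):
    P=P[(abs(P[:,1])<22)&(abs(P[:,0])<110)]
    for x in range(-60,90,10):
        q=P[abs(P[:,0]-x)<3]; print(x,q[:,2].mean().round(1) if len(q) else None,end=' | ')
    print()
P=(pts(m,d,o,np.ones(d.shape,np.uint8))-O)@T*1000;prof(P,"all")
```

```text
37.6 [0.42242149 0.19341867 0.23643446]
-60 44.0 | -50 39.4 | -40 36.3 | -30 37.6 | -20 35.9 | -10 32.3 | 0 34.0 | 10 33.6 | 20 30.4 | 30 27.3 | 40 24.0 | 50 20.8 | 60 17.5 | 70 14.2 | 80 10.9 |
```

View pics/fin.png

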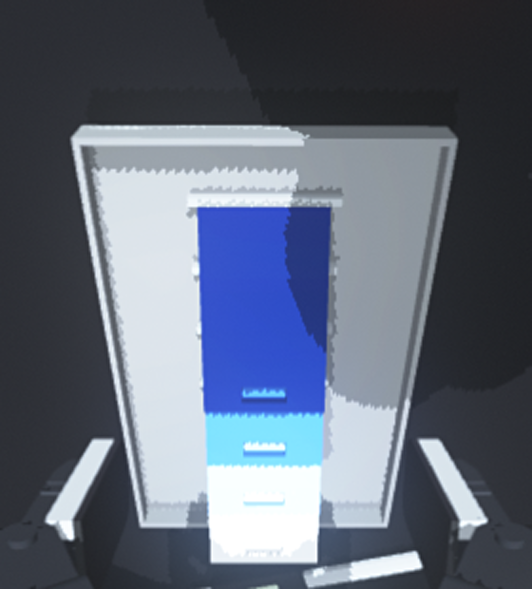

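The fan is complete. All three feet sit at their ribs, the plaques are aligned with the standard, dark lies at 18°, and the gripper is clear. Handing in.

```bash
python3 -c "
from station import ctrl
print(ctrl.finish_job())"
```

```text
the job is handed in; nothing more can be done
None
```

The light, mid and dark plaques are laid in order as a fan, each felt home against its own rib and leaning back on the plaque before it; the job was handed in at about 38 s, and no verdict was returned.

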